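Fit the work holder on the four studs of the bench stand

TASK

Fit the square-flanged work holder onto the green bench stand: lower it over the stand's centre spigot, turn it so that all four studs enter the flange's corner holes, slide it fully home until the flange lies flush on the head, and let go. Feel your way with light pressure - do not force it down, wrench it or drop it on - and leave the bottle, screwdriver, brush jar and tin where they are.

Things in the scene. Friction and masses are not known exactly. Their poses are not given: they have to be found in the camera images.
- holder: Loose upright work holder, about 0.45 kg, 90 mm tall. Origin: centre of its underside; z up. Aluminium square flange 112 x 112 mm, 12 mm thick, sides along its x and y; on it a brass sleeve 50 x 50 mm up to 36 mm; then a wooden post. Four 12 mm through holes in the flange at (+-38, +-38) mm; central bore 19.5 mm wide, open below, 36 mm deep. Fits in any of four quarter turns.
- holder_post (a point): Place to grip the holder: middle of the beech post, 66 mm above the holder's underside on its axis. The post is 30 x 30 mm, faces parallel to the flange's sides, from 36 to 90 mm above the underside. Keep the fingertips above the sleeve's top (36 mm).
- stand: Fixed bench stand. Origin: centre of its underside on the bench; z up. Green round foot of 170 mm diameter with a small clamp handle pointing to its -x, carrying a dark steel disc head of 164 mm diameter. The head is clamped stiffly but turned by an unknown angle, up to 0.45 rad (26 degrees) either way about z from the stand's axes; the angle is not reported: see it or feel for it.
- stand_seat (a point): Centre of the head's flat top (the seat), 70 mm above the bench, on the stand's axis (does not turn with the head); the holder's origin comes here when fully home. Four brass studs, 9 mm diameter, 12 mm tall, square-tipped, stand on it at (+-38, +-38) mm of the turned head, 54 mm from the axis.
- spigot_tip (a point): Top of the steel centre spigot on the stand's axis, 32 mm above the seat; 18 mm diameter, its top 8 mm tapering to 8 mm. At a wrong angle the holder, on the spigot, comes to rest on the stud tips, underside 12 mm above the seat; within about 0.03 rad of the right angle it drops over the studs. Keep contact forces of holder on stand under 60 N; over the spigot, move under 0.3 m/s.
- bottle: Bystander: white plastic dispenser bottle, 66 mm diameter, 180 mm tall, upright. Origin: centre of its underside.
- screwdriver: Bystander: screwdriver with orange handle, 190 mm long, lying on the bench. Origin: under its middle.
- brush_jar: Bystander: terracotta jar with brushes, 90 mm diameter, about 245 mm tall with the brushes. Origin: centre of its underside.
- tin: Bystander: small tin, 64 mm diameter, 55 mm tall. Origin: centre of its underside.
Mind the look-alikes: they are no part of the job. Several things have the shape of the stand; the one meant has the colours described above.

How it is judged (in metres and radians):
At the end, for the whole second after the job is handed in: The holder sits on the stand with all four studs in its holes: its underside within 2 mm of the seat, its origin within 3 mm of the stand's axis, upright within 0.03 rad, at rest and released (z of holder in the frame of stand_seat between -0.003 and 0.002 m and horizontal distance between holder and stand_seat below 0.003 m and angle between holder's own z axis and vertical below 0.03 rad and linear speed of holder below 0.01 m/s); the robot touches nothing.
It fails at once if the holder is forced or wrenched against the stand (contact force over 60 N) (contact force between holder and stand above 60 N).
It fails at once if the holder is dropped onto the stand (moving faster than 0.3 m/s while over the spigot) (horizontal distance between holder and stand_seat below 0.015 m and z of holder in the frame of stand_seat below 0.04 m and linear speed of holder above 0.3 m/s).
It fails at once if a bystander is moved by more than 20 mm (distance of any of bottle, screwdriver, brush_jar, tin from where it was at the start of the episode above 0.02 m).
It fails at once if a bystander is tipped over (angle between any of bottle, brush_jar, tin's own z axis and vertical above 0.4 rad).
It also fails if it takes over 72 s, if anything falls off the work surface, if the arm or the gripper's body presses on something with over 40 N, if the wrist force passes 120 N, or if a joint passes its speed limit or range.

ROBOT

A 6-joint arm with a two-finger parallel gripper is mounted at the origin on the work surface. World frame = base frame: x ahead of the robot, y to its left, z up, the work surface at z = 0. Lengths are in mm, angles in rad, forces in N, time in s.
With the tool pointing down it reaches from about 325 to 775 mm from the base axis. Payload 9.3 kg.
Tool frame: the origin (TCP) lies midway between the tips of the shut fingers; the grasp point (between the pads) lies 19 mm behind it (arm.hold_point_z is the distance from the TCP to the grasp point, in mm); z points along the fingers, y is the line along which they close (so a half turn about z gives the same grasp; the last joint's range is limited). The gripper opens to 85 mm and grips with 20 to 120 N. Pads are 22 mm wide; open, the fingers measure 114 mm over their backs; the gripper's body (76 mm by 85 mm) begins 54 mm behind the grasp point. The pads swing forward as they close: fully open they stand 13 mm farther back than shut.
Start: joints at [1.126, 0.259, 0.021, 1.334, 0, 1.418], TCP at [158.223, 526.747, 231.279] pointing down, gripper open.
Joint ranges: [-3.04, 3.04], [-0.91, 1.82], [-1.04, 1.36], [-1.92, 1.95], [-1.52, 1.45], [-3.14, 3.14]. Speed limits (rad/s): [2.22, 2.22, 2.79, 3.14, 3.14, 3.14].

INTERFACE

Orientations are given as a unit quaternion [x, y, z, w].
In Python, from rig import arm gives the robot as it stands. The module is installed in compiled form; this text tells all that it offers.
- The arm moves only by the shell command python3 -m creep 'ROWS'. ROWS is a JSON object of lists of equal length, an entry for each row: "slide": the shift along the tool's x, y, z in m, a list of three; "roll": the turn about the tool's z in degrees; "jaw": the finger opening in m, from 0 to 0.0854. In form: {"slide": [[dx, dy, dz], ...], "roll": [roll, ...], "jaw": [jaw, ...]}. A call has 1 to 20 rows; each row shifts and turns the commanded pose from where the row before left it, along the tool's axes as they then stand; what a row does not reach is not made up. A row lasts 1/8 s, in which the tool goes at most 62.5 mm and 10.7 degrees, less where a joint would pass 70% of its speed; a pose out of reach is approached as far as the arm can. A call with a gripper value outside its range is refused whole. The fingers move at their own pace and stop on an object; the grip force is fixed at half the most. Time passes only in rows, so rows that do not move let the fingers close. It gives the time, the measured TCP pose, the force, the opening and the grip force at its end, in the units of the state.
- arm.read_state(): the state, without advancing time (a new reading comes with each control period).
- arm.capture(name): name is "scene" or "top" or "wrist"; returns a dict with "image" (384x512x3 uint8, blue, green, red), "mtx" (3x3 intrinsics, pixels), "R" (3x3) and "t" (3): a world point X has camera coordinates R X + t. Camera axes: x right, y down, z forward; pixel columns grow to the right and rows downward; lengths in mm; the calibration is good to about 2 mm. A picture is of the moment at which its call begins. There is no depth.
- arm.job_done(): hands the job in; it is judged then, once.
Trained networks look in the newest picture that a camera, given by its name, has taken for a name from the list of things; names that differ only in an ending like _2 or _b are one class to them, and where a whole thing is asked for, a point or a joint stands for the part that bears it (a point fixed in the world has none). Each returns a list of dicts, best first, with "score" (0 to 1); they miss things now and then, are a little off and sometimes report something else, mostly with a low value. They report only what shows in the picture. A call takes as long as a camera call. They do not tell look-alikes from the thing itself.
- arm.recognise(camera, query): "pixel" ([column, row] in pixels, amid what is visible of it).
- arm.silhouettes(camera, query): "mask" (384x512 bool, what is visible of it) and "pixel" ([column, row] in pixels, amid what is visible of it).
- arm.landmark_of(camera, query): "pixel" ([column, row] in pixels: a listed point, or the origin of a listed thing).
The state is a dict: "time_s": time; "q": joint angles; "joint_velocities": joint speeds; "joint_efforts": joint torques, N m; "eef_pos": TCP position; "tool_rot": TCP orientation; "ft_force": force on the tool from outside, world axes, zero at the start; "torque": the same for the moment, N m; "grip_width": finger opening in mm; "gripper_force": force on a finger pad.
Only numpy, scipy, OpenCV 4.12 (cv2) and the standard library are available. Lean on these libraries where they do the work, as an engineer would, in place of code of your own. Each camera call takes 0.05 s, during which the arm holds its last target. There are 200 camera calls.

## Working session

There is one attempt and no reset: what is moved stays moved. The work goes in short steps, Python scripts to look and compute and a shell command to move; the robot and the scene stay as the last step left them, time stands still between calls to the robot, and variables do not carry over. Pictures are saved under pics/ and viewed, at most 10 in all, crops included, and the job is handed in when it is done.

```bash
mkdir -p pics; cat > h.py <<'E'
import numpy as np, cv2
from rig import arm
def ray(c,px,z):
    d=c["R"].T@np.linalg.inv(c["mtx"])@np.array([px[0],px[1],1.]); o=-c["R"].T@c["t"]
    return o+d*(z-o[2])/d[2]
def proj(c,X):
    p=c["mtx"]@(c["R"]@np.asarray(X,float)+c["t"]); return p[:2]/p[2]
E
python3 - <<'E'
from h import *
s=arm.read_state(); print(s["eef_pos"],s["tool_rot"],s["grip_width"],s["time_s"],arm.hold_point_z)
for n in("scene","top"):
    c=arm.capture(n); cv2.imwrite(f"pics/{n}1.png",c["image"]); print(n,-c["R"].T@c["t"])
    for q,z in(("holder",0),("holder_post",66),("stand",0),("stand_seat",70),("spigot_tip",102)):
        for r in arm.landmark_of(n,q)[:4]: print(q,np.round(r["pixel"]),round(r["score"],2),np.round(ray(c,r["pixel"],z)))
    for q in("bottle","screwdriver","brush_jar","tin"):
        for r in arm.landmark_of(n,q)[:2]: print(q,np.round(r["pixel"]),round(r["score"],2),np.round(ray(c,r["pixel"],0)))
E
```

```text
[158.09927078 526.50309671 230.64957462] [ 1.45378915e-01  9.89375819e-01 -6.48280410e-04 -1.98411962e-04] 85.10210239446995 0.0 18.700000000000003
scene [1325.40940449 -944.6121554   836.46641526]
holder [324. 180.] 0.71 [563. 220.   0.]
holder_post [324. 169.] 0.9 [580. 187.  66.]
stand [215. 229.] 0.97 [ 475. -226.    0.]
stand [289. 251.] 0.77 [ 709. -161.    0.]
stand [270. 160.] 0.6 [318. 211.   0.]
stand [105. 287.] 0.57 [ 436. -582.    0.]
stand_seat [215. 206.] 0.94 [ 465. -208.   70.]
stand_seat [270. 144.] 0.92 [318. 211.  70.]
stand_seat [289. 232.] 0.91 [ 710. -162.   70.]
stand_seat [147. 190.] 0.9 [ 231. -287.   70.]
spigot_tip [291. 223.] 0.91 [ 716. -163.  102.]
spigot_tip [ 95. 256.] 0.79 [ 432. -584.  102.]
spigot_tip [215. 203.] 0.72 [ 489. -229.  102.]
spigot_tip [142. 180.] 0.59 [ 217. -287.  102.]
bottle [337. 227.] 0.7 [750.  21.   0.]
screwdriver [275. 200.] 0.82 [511.  14.   0.]
screwdriver [197. 290.] 0.44 [ 626. -431.    0.]
brush_jar [362. 162.] 0.58 [593. 423.   0.]
brush_jar [323. 181.] 0.32 [561. 216.   0.]
tin [195. 290.] 0.65 [ 622. -435.    0.]
top [ 289.59430615  -61.36330883 1395.07232406]
holder [186. 182.] 0.8 [573. 218.   0.]
holder_post [184. 181.] 0.9 [561. 213.  66.]
stand [286. 146.] 0.87 [ 710. -163.    0.]
stand [185. 247.] 0.63 [329. 214.   0.]
stand [301. 206.] 0.59 [ 476. -214.    0.]
stand [323. 276.] 0.59 [ 222. -284.    0.]
stand_seat [182. 249.] 0.97 [321. 210.  70.]
stand_seat [305. 205.] 0.94 [ 472. -220.   70.]
stand_seat [289. 137.] 0.79 [ 722. -170.   70.]
stand_seat [407. 211.] 0.79 [ 447. -578.   70.]
spigot_tip [410. 213.] 0.94 [ 438. -574.  102.]
spigot_tip [179. 250.] 0.94 [316. 212. 102.]
spigot_tip [304. 196.] 0.83 [ 497. -214.  102.]
spigot_tip [326. 273.] 0.62 [ 237. -281.  102.]
bottle [235. 137.] 0.64 [747.  32.   0.]
screwdriver [242. 190.] 0.62 [540.   6.   0.]
tin [357. 164.] 0.71 [ 637. -430.    0.]
tin [126. 178.] 0.25 [589. 445.   0.]
```

View pics/scene1.png

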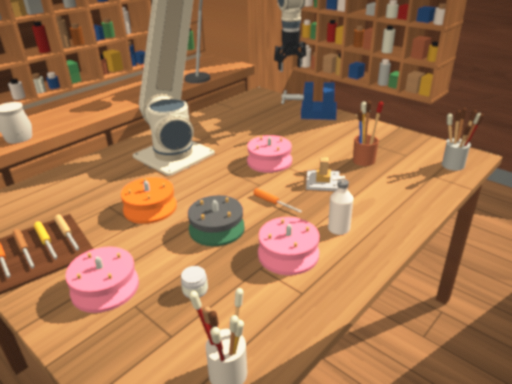

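View pics/top1.png

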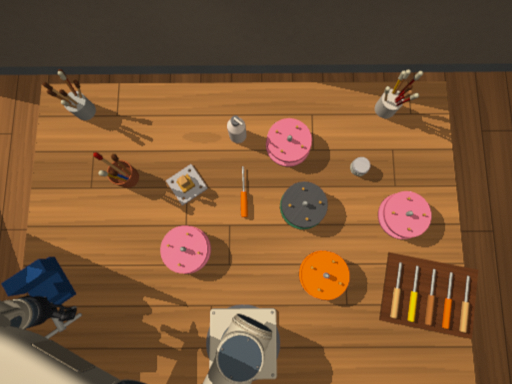

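The scene shows the green stand with a dark head at scene px (215,215) and top px (304,205), about (475,-217). The holder is at top px (185,183), about (567,216). The pink and orange stands are decoys. I'll move over the holder, slightly raised.

```bash
python3 -m creep '{"slide":[[-0.045,-0.017,-0.006],[-0.045,-0.017,-0.006],[-0.045,-0.017,-0.006],[-0.045,-0.017,-0.006],[-0.045,-0.017,-0.006],[-0.045,-0.017,-0.006],[-0.045,-0.017,-0.006],[-0.045,-0.017,-0.006],[-0.045,-0.017,-0.006],[-0.045,-0.017,-0.006],[0,0,0],[0,0,0]],"roll":[0,0,0,0,0,0,0,0,0,0,0,0],"jaw":[0.085,0.085,0.085,0.085,0.085,0.085,0.085,0.085,0.085,0.085,0.085,0.085]}'
python3 - <<'E'
from h import *
from scipy.spatial.transform import Rotation as Ro
s=arm.read_state(); print(s["eef_pos"]); print(Ro.from_quat(s["tool_rot"]).as_matrix().round(3))
c=arm.capture("wrist"); cv2.imwrite("pics/w1.png",c["image"]); print(-c["R"].T@c["t"]);print(c["R"])
for q,z in(("holder",0),("holder_post",66)):
    for r in arm.landmark_of("wrist",q)[:3]: print(q,np.round(r["pixel"]),round(r["score"],2),np.round(ray(c,r["pixel"],z)))
c=arm.capture("top")
for r in arm.silhouettes("top","holder")[:2]:
    print(r["score"],r["mask"].sum(), r["pixel"]); 
    p,_=cv2.findContours(r["mask"].astype(np.uint8),0,1)
    b=cv2.boxPoints(cv2.minAreaRect(np.vstack(p))); print([ray(c,q,12)[:2].round() for q in b])
E
```

```text
time_s: 2.5
eef_pos: [540.1, 234.4, 291.0]
tool_rot: [0.146, 0.989, -0.0, -0.0]
ft_force: [-0.3, 0.2, 0.3]
grip_width: 85.0
gripper_force: 0.0
[540.11217607 234.43192595 291.02427192]
[[-0.958  0.288 -0.001]
 [ 0.288  0.958  0.   ]
 [ 0.001 -0.    -1.   ]]
[464.04347474 257.97159829 433.22522107]
[[ 2.88832990e-01  9.57379427e-01 -3.69832690e-04]
 [ 9.10047475e-01 -2.74433354e-01  3.10644374e-01]
 [ 2.97303038e-01 -9.00609087e-02 -9.50526137e-01]]
holder [242. 168.] 0.59 [564. 208.   0.]
holder_post [243. 178.] 0.86 [564. 213.  66.]
0.76 883 [185.7, 181.7]
[array([579., 294.]), array([645., 199.]), array([547., 133.]), array([482., 228.])]
```

View pics/w1.png

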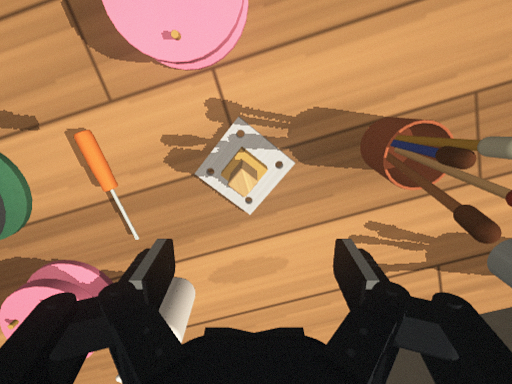

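The wrist view shows the holder at about (245,168), with flange holes near (240,134), (279,165), (249,200) and (210,171). The brush jar is to its right and the screwdriver to its left.

```bash
python3 - <<'E'
from h import *
c=arm.capture("wrist")
for pts in ([(240,134),(279,165),(249,200),(210,171)],[(240,119),(295,163),(250,214),(196,173)]):
    P=np.array([ray(c,p,12)[:2] for p in pts]); ce=P.mean(0); print(P.round(),ce.round(1))
    d=P-ce; print(np.degrees(np.arctan2(d[:,1],d[:,0])).round(1), np.hypot(*d.T).round(1))
m=arm.silhouettes("wrist","holder")[0]["mask"]
p,_=cv2.findContours(m.astype(np.uint8),0,1)
W=np.array([ray(c,q[0],12)[:2] for k in p for q in k],np.float32); print(cv2.minAreaRect(W))
E
```

```text
[[511. 223.]
 [574. 266.]
 [616. 205.]
 [552. 160.]] [563.4 213.6]
[ 170.1   78.7   -9.5 -101.8] [53.2 53.9 53.6 54.3]
[[490. 229.]
 [578. 291.]
 [640. 199.]
 [549. 138.]] [564.4 214.5]
[ 168.6   79.9  -11.4 -101.4] [75.8 77.8 77.5 77.7]
((563.5725708007812, 212.1085968017578), (113.94630432128906, 114.91600036621094), 34.335533142089844)
```

```bash
python3 -m creep '{"slide":[[-0.0145,-0.0064,0],[-0.0145,-0.0064,0],[0,0,0],[0,0,0],[0,0,0],[0,0,0],[0,0,0],[0,0,0.03],[0,0,0.03],[0,0,0.03],[0,0,0.03],[0,0,0.03],[0,0,0.03],[0,0,0],[0,0,0]],"roll":[0,0,7.8,7.8,7.8,7.8,7.8,0,0,0,0,0,0,0,0],"jaw":[0.085,0.085,0.085,0.085,0.085,0.085,0.085,0.085,0.085,0.085,0.085,0.085,0.085,0.085,0.085]}'
python3 - <<'E'
from h import *
from scipy.spatial.transform import Rotation as Ro
s=arm.read_state(); M=Ro.from_quat(s["tool_rot"]).as_matrix(); print(s["eef_pos"],M.round(3)[:,:2],np.degrees(np.arctan2(M[1,1],M[0,1])))
c=arm.capture("wrist"); cv2.imwrite("pics/w2.png",c["image"])
for r in arm.landmark_of("wrist","holder_post")[:1]: print(r["pixel"],r["score"],ray(c,r["pixel"],66))
rs=arm.silhouettes("wrist","holder")
print([r["score"] for r in rs])
E
```

```text
time_s: 4.72
eef_pos: [565.4, 213.5, 112.2]
tool_rot: [0.468, 0.884, 0.0, 0.0]
ft_force: [0.4, -0.2, 1.4]
grip_width: 85.3
gripper_force: 0.0
[565.38496612 213.52168325 112.23768359] [[-0.563  0.827]
 [ 0.827  0.563]
 [-0.     0.001]] 34.24726635737628
[253.3, 211.2] 0.86 [566.10835447 212.79666709  66.        ]
[0.8]
```

View pics/w2.png

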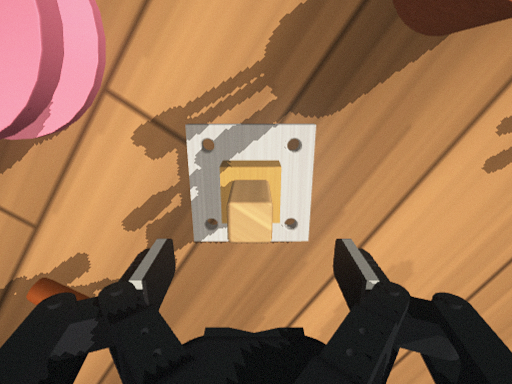

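The wrist view shows the post centred between the fingers at about (251,210), with the flange square to the tool. I'll descend and grip.

```bash
python3 -m creep '{"slide":[[0,0,0.02],[0,0,0.02],[0,0,0.015],[0,0,0.007],[0,0,0],[0,0,0],[0,0,0],[0,0,0],[0,0,0],[0,0,0],[0,0,0],[0,0,0],[0,0,0],[0,0,0]],"roll":[0,0,0,0,0,0,0,0,0,0,0,0,0,0],"jaw":[0.085,0.085,0.085,0.085,0.085,0.028,0.028,0.028,0.028,0.028,0.028,0.028,0.028,0.028]}'
```

```text
time_s: 6.62
eef_pos: [564.5, 213.8, 49.8]
tool_rot: [0.467, 0.884, 0.0, 0.0]
ft_force: [-1.9, 0.1, 6.1]
grip_width: 29.6
gripper_force: 60.4
```

```bash
python3 -m creep '{"slide":[[0,0,-0.01],[0,0,-0.03],[0,0,-0.04],[0,0,-0.04],[0,0,-0.04],[0,0,-0.03],[0,0,-0.01],[0,0,0]],"roll":[0,0,0,0,0,0,0,0],"jaw":[0.02,0.02,0.02,0.02,0.02,0.02,0.02,0.02]}' && python3 -m creep '{"slide":[[-0.015,-0.011,0],[-0.030,-0.022,0],[-0.030,-0.022,0],[-0.030,-0.022,0],[-0.030,-0.022,0],[-0.030,-0.022,0],[-0.030,-0.022,0],[-0.030,-0.022,0],[-0.030,-0.022,0],[-0.030,-0.022,0],[-0.030,-0.022,0],[-0.030,-0.022,0],[-0.030,-0.022,0],[-0.030,-0.022,0],[-0.030,-0.022,0],[-0.024,-0.0175,0],[0,0,0],[0,0,0],[0,0,0]],"roll":[0,0,0,0,0,0,0,0,0,0,0,0,0,0,0,0,0,0,0],"jaw":[0.02,0.02,0.02,0.02,0.02,0.02,0.02,0.02,0.02,0.02,0.02,0.02,0.02,0.02,0.02,0.02,0.02,0.02,0.02]}'
python3 - <<'E'
from h import *
c=arm.capture("wrist"); cv2.imwrite("pics/w3.png",c["image"])
for q,z in(("stand_seat",70),("spigot_tip",102),("holder",198),("holder_post",264)):
  for r in arm.landmark_of("wrist",q)[:3]: print(q,r["pixel"],r["score"],ray(c,r["pixel"],z).round(1))
for n in("top","scene"):
  c=arm.capture(n)
  for q,z in(("stand_seat",70),("spigot_tip",102)):
    for r in arm.landmark_of(n,q)[:4]: print(n,q,r["pixel"],r["score"],ray(c,r["pixel"],z).round(1))
E
```

```text
time_s: 7.62
eef_pos: [564.3, 213.9, 248.9]
tool_rot: [0.467, 0.884, -0.0, -0.0]
ft_force: [0.1, -0.9, -4.8]
grip_width: 29.1
gripper_force: 60.3
time_s: 10.0
eef_pos: [544.7, -354.2, 249.1]
tool_rot: [0.467, 0.884, 0.0, -0.0]
ft_force: [-0.0, 0.1, -4.2]
grip_width: 29.2
gripper_force: 60.5
stand_seat [92.8, 257.3] 0.93 [ 438.9 -576.8   70. ]
stand_seat [471.4, 117.1] 0.87 [ 715.2 -169.6   70. ]
stand_seat [272.7, 25.3] 0.7 [ 477.9 -221.    70. ]
spigot_tip [78.5, 275.1] 0.94 [ 440.9 -581.   102. ]
spigot_tip [275.5, 18.0] 0.92 [ 478.8 -221.4  102. ]
spigot_tip [493.0, 120.7] 0.66 [ 714.6 -171.5  102. ]
holder [252.8, 208.1] 0.88 [ 544.8 -354.7  198. ]
holder_post [256.0, 258.0] 0.74 [ 546.9 -354.3  264. ]
top stand_seat [322.4, 273.7] 0.96 [ 234.1 -272.8   70. ]
top stand_seat [302.9, 204.9] 0.87 [ 471.7 -212.4   70. ]
top stand_seat [288.0, 137.1] 0.76 [ 721.4 -164.7   70. ]
top stand_seat [403.4, 214.4] 0.73 [ 435.8 -564.1   70. ]
top spigot_tip [325.0, 274.0] 0.87 [ 234.4 -276.3  102. ]
top spigot_tip [411.8, 206.8] 0.74 [ 458.4 -582.7  102. ]
top spigot_tip [305.6, 199.6] 0.71 [ 485.7 -218.6  102. ]
top spigot_tip [292.2, 132.9] 0.7 [ 726.5 -177.4  102. ]
scene stand_seat [214.3, 206.8] 0.96 [ 464.6 -212.1   70. ]
scene stand_seat [97.5, 266.0] 0.89 [ 432.1 -584.1   70. ]
scene stand_seat [266.2, 143.6] 0.82 [307.2 202.   70. ]
scene stand_seat [287.5, 232.7] 0.73 [ 709.2 -168.2   70. ]
scene spigot_tip [291.6, 223.3] 0.89 [ 717.4 -161.5  102. ]
scene spigot_tip [271.2, 140.1] 0.79 [345.1 187.1 102. ]
scene spigot_tip [213.8, 203.1] 0.72 [ 485.6 -230.6  102. ]
scene spigot_tip [95.6, 256.4] 0.7 [ 434.2 -583.2  102. ]
```

View pics/w3.png

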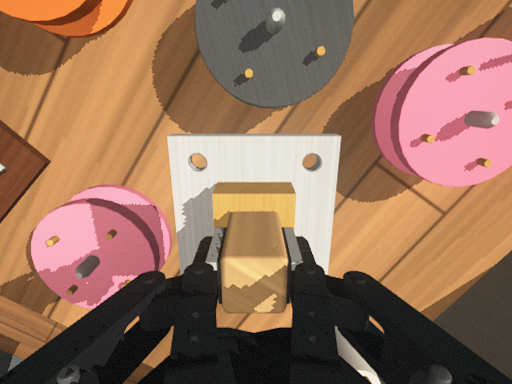

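The wrist view shows the head with its spigot at (276,18) and near studs at (249,73) and (321,50); the far studs are out of frame. I'll move a bit closer to see all four.

```bash
python3 -m creep '{"slide":[[0.020,0.0095,0],[0.020,0.0095,0],[0,0,0],[0,0,0]],"roll":[0,0,0,0],"jaw":[0.02,0.02,0.02,0.02]}'
python3 - <<'E'
from h import *
c=arm.capture("wrist"); cv2.imwrite("pics/w4.png",c["image"][:220])
for q,z in(("stand_seat",70),("spigot_tip",102),("holder",198),("stand",0)):
  for r in arm.landmark_of("wrist",q)[:3]: print(q,r["pixel"],r["score"],ray(c,r["pixel"],z).round(1))
# brass blobs on head
im=c["image"].astype(int); m=((im[...,2]-im[...,0]>70)).astype(np.uint8)
n,l,st,ce=cv2.connectedComponentsWithStats(m)
for i in range(1,n):
  if 15<st[i,4]<400 and ce[i,1]<180: print(st[i],ce[i].round(1),ray(c,ce[i],80).round(1))
E
```

```text
time_s: 11.05
eef_pos: [538.2, -311.5, 249.4]
tool_rot: [0.467, 0.884, -0.0, 0.0]
ft_force: [0.1, 0.0, -5.0]
grip_width: 29.5
gripper_force: 60.4
stand_seat [255.3, 65.6] 0.93 [ 478.3 -219.8   70. ]
stand_seat [84.2, 281.5] 0.74 [ 438.3 -576.6   70. ]
stand_seat [446.4, 151.1] 0.71 [ 714.5 -170.2   70. ]
spigot_tip [465.4, 159.4] 0.97 [ 715.7 -172.6  102. ]
spigot_tip [73.1, 303.3] 0.87 [ 445.5 -582.2  102. ]
spigot_tip [252.9, 60.4] 0.58 [ 475.3 -219.8  102. ]
holder [251.4, 207.2] 0.83 [ 537.2 -312.3  198. ]
stand [254.1, 70.3] 0.81 [ 476.9 -219.8    0. ]
stand [413.3, 145.0] 0.64 [ 717.5 -174.1    0. ]
stand [110.5, 258.0] 0.56 [ 443.2 -582.8    0. ]
[278   7   9  10  75] [282.2  11.6] [ 473.1 -165.7   80. ]
[204  31  11  10  75] [208.6  35.9] [ 424.7 -224.2   80. ]
[296  87   9   9  62] [299.9  90.9] [ 531.7 -214.3   80. ]
[420 103  30  17 248] [435.2 110.5] [ 664.7 -148.1   80. ]
[228 107   8   9  60] [231.4 111.2] [ 483.1 -272.7   80. ]
[478 129  33  16 272] [493.3 135.8] [ 737.9 -131.1   80. ]
[193 155  12  13 107] [197.8 160.3] [ 480.7 -339.9   80. ]
[303 155   6  12  28] [304.7 160.1] [ 581.6 -271.    80. ]
[496 169   6   8  16] [498.1 172.1] [ 775.2 -156.1   80. ]
```

View pics/w4.png

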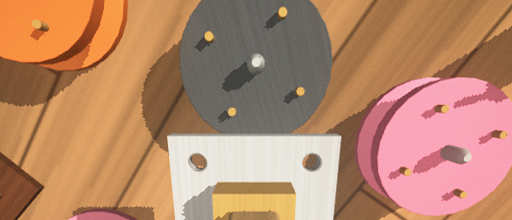

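The view shows all four studs at (282,12), (209,36), (300,91) and (231,111), with the spigot at (257,62). Their centre is (478.2,-219.2) and the head's sides are at 50.2°, so the roll is about -16°. I'll check how the holder sits in the hand from its holes.

```bash
python3 - <<'E'
from h import *
c=arm.capture("wrist"); g=cv2.cvtColor(c["image"],cv2.COLOR_BGR2GRAY)
cs=[]
for u,v in((198,161),(312,161)):
    r=g[v-16:v+17,u-16:u+17]; m=(r<150).astype(np.uint8)
    n,l,st,ce=cv2.connectedComponentsWithStats(m); i=1+np.argmax(st[1:,4]); x,y,w,h,a=st[i]
    # colour-independent: rim via Canny ellipse bbox
    e=cv2.Canny(r,60,150); p=cv2.findNonZero(e)[:,0]; p=p[np.hypot(*(p-16).T)<14]; 
    el=cv2.fitEllipse(p.astype(np.float32)); print(el, st[i])
    cs.append(np.array([u-16+el[0][0],v-16+el[0][1]]))
P=[ray(c,q,211.6)[:2] for q in cs]; d=P[1]-P[0]; a=np.arctan2(d[1],d[0]); print(P,np.hypot(*d),np.degrees(a))
n=np.array([-np.sin(a),np.cos(a)]); ce=(P[0]+P[1])/2-38*n; print("centre",ce)
# front edge of flange
for x in range(175,335,20):
    col=g[120:150,x].astype(int); print((x,120+np.argmax(np.diff(col))),end=" ")
s=arm.read_state();print(s["eef_pos"])
E
```

```text
((15.408064842224121, 16.555654525756836), (17.320322036743164, 18.419193267822266), 130.9590606689453) [  8   9  17  17 192]
((15.867093086242676, 16.81800079345703), (17.401103973388672, 18.916410446166992), 66.94181823730469) [  8   9  17  17 218]
[array([ 486.18424812, -300.62744205]), array([ 548.72422168, -258.30988233])] 75.51174844625237 34.08417574484307
centre [ 538.74982535 -310.94083764]
(175, np.int64(135)) (195, np.int64(135)) (215, np.int64(135)) (235, np.int64(135)) (255, np.int64(135)) (275, np.int64(135)) (295, np.int64(135)) (315, np.int64(135)) [ 538.03039776 -311.63198776  249.07720132]
```

```bash
python3 -m creep '{"slide":[[0.015,0.0002,0],[0.03,0.0004,0],[0.03,0.0004,0],[0.025,0.0004,0],[0.0099,0.0002,0],[0,0,0],[0,0,0],[0,0,0.02],[0,0,0.025],[0,0,0.02],[0,0,0.01],[0,0,0],[0,0,0],[0,0,0]],"roll":[0,0,0,0,0,-8,-8,0,0,0,0,0,0,0],"jaw":[0.02,0.02,0.02,0.02,0.02,0.02,0.02,0.02,0.02,0.02,0.02,0.02,0.02,0.02]}'
python3 - <<'E'
from h import *
from scipy.spatial.transform import Rotation as Ro
s=arm.read_state(); M=Ro.from_quat(s["tool_rot"]).as_matrix(); print(s["eef_pos"],M[:,:2].round(3),np.degrees(np.arctan2(M[1,1],M[0,1])),s["ft_force"],s["torque"])
E
```

```text
time_s: 13.1
eef_pos: [477.8, -219.7, 175.0]
tool_rot: [0.34, 0.941, -0.0, 0.001]
ft_force: [0.3, 0.5, -4.3]
grip_width: 29.4
gripper_force: 60.5
[ 477.77945748 -219.68489075  175.02517156] [[-0.769  0.639]
 [ 0.639  0.769]
 [-0.001  0.   ]] 50.27926114978612 [ 0.29793776  0.50858664 -4.33093866] [ 0.02149717 -0.03482069  0.0131151 ]
```

```bash
python3 -m creep '{"slide":[[0,0,0.008],[0,0,0.008],[0,0,0.004],[0,0,0.002],[0,0,0.002],[0,0,0]],"roll":[0,0,0,0,0,0],"jaw":[0.02,0.02,0.02,0.02,0.02,0.02]}'; python3 -m creep '{"slide":[[0,0,0.001],[0,0,0.001],[0,0,0]],"roll":[0,0,0],"jaw":[0.02,0.02,0.02]}'; python3 -m creep '{"slide":[[0,0,0.001],[0,0,0.001],[0,0,0]],"roll":[0,0,0],"jaw":[0.02,0.02,0.02]}'
```

```text
time_s: 13.85
eef_pos: [477.5, -219.4, 150.2]
tool_rot: [0.34, 0.941, 0.0, -0.0]
ft_force: [0.1, -0.6, -3.7]
grip_width: 29.7
gripper_force: 60.5
time_s: 14.22
eef_pos: [477.5, -219.4, 148.2]
tool_rot: [0.34, 0.941, 0.0, -0.0]
ft_force: [-0.9, 0.3, -4.0]
grip_width: 29.5
gripper_force: 60.5
time_s: 14.6
eef_pos: [477.4, -219.4, 146.2]
tool_rot: [0.34, 0.941, 0.0, -0.0]
ft_force: [-0.8, -0.2, -3.6]
grip_width: 29.4
gripper_force: 60.5
```

```bash
python3 -m creep '{"slide":[[0,0,0.001],[0,0,0.001],[0,0,0]],"roll":[0,0,0],"jaw":[0.02,0.02,0.02]}'; python3 -m creep '{"slide":[[0,0,0.001],[0,0,0.001],[0,0,0]],"roll":[0,0,0],"jaw":[0.02,0.02,0.02]}';  python3 -m creep '{"slide":[[0,0,0.001],[0,0,0.001],[0,0,0]],"roll":[0,0,0],"jaw":[0.02,0.02,0.02]}'
```

```text
time_s: 14.98
eef_pos: [477.4, -219.4, 144.2]
tool_rot: [0.34, 0.941, 0.0, -0.0]
ft_force: [0.7, 0.1, -4.3]
grip_width: 29.7
gripper_force: 60.5
time_s: 15.35
eef_pos: [477.4, -219.4, 142.2]
tool_rot: [0.34, 0.941, 0.0, -0.0]
ft_force: [-0.9, -0.6, -3.6]
grip_width: 29.7
gripper_force: 60.5
time_s: 15.72
eef_pos: [477.4, -219.4, 140.2]
tool_rot: [0.34, 0.941, 0.0, -0.0]
ft_force: [0.1, -0.0, -4.2]
grip_width: 29.0
gripper_force: 60.5
```

```bash
python3 -m creep '{"slide":[[0,0,0.002],[0,0,0.002],[0,0,0.002],[0,0,0]],"roll":[0,0,0,0],"jaw":[0.02,0.02,0.02,0.02]}'; python3 -m creep '{"slide":[[0,0,0.001],[0,0,0.001],[0,0,0]],"roll":[0,0,0],"jaw":[0.02,0.02,0.02]}';  python3 -m creep '{"slide":[[0,0,0.001],[0,0,0.001],[0,0,0]],"roll":[0,0,0],"jaw":[0.02,0.02,0.02]}'
```

```text
time_s: 16.23
eef_pos: [477.4, -219.4, 134.1]
tool_rot: [0.34, 0.941, 0.0, -0.0]
ft_force: [-0.7, 1.1, -4.5]
grip_width: 29.5
gripper_force: 60.5
time_s: 16.6
eef_pos: [477.4, -219.4, 132.2]
tool_rot: [0.34, 0.941, 0.0, -0.0]
ft_force: [1.0, -0.3, -4.7]
grip_width: 29.7
gripper_force: 60.5
time_s: 16.98
eef_pos: [477.4, -219.4, 130.2]
tool_rot: [0.34, 0.941, 0.0, -0.0]
ft_force: [0.4, 0.5, -3.6]
grip_width: 29.4
gripper_force: 60.5
```

No contact at the stud height, so I'll continue gently.

```bash
for i in 1; do python3 -m creep '{"slide":[[0,0,0.001],[0,0,0.001],[0,0,0]],"roll":[0,0,0],"jaw":[0.02,0.02,0.02]}';  done; python3 -m creep '{"slide":[[0,0,0.001],[0,0,0.001],[0,0,0]],"roll":[0,0,0],"jaw":[0.02,0.02,0.02]}'
```

```text
time_s: 17.35
eef_pos: [477.4, -219.4, 128.2]
tool_rot: [0.34, 0.941, 0.0, -0.0]
ft_force: [-0.7, -0.2, -4.3]
grip_width: 29.2
gripper_force: 60.5
time_s: 17.73
eef_pos: [477.4, -219.4, 126.2]
tool_rot: [0.34, 0.941, 0.0, -0.0]
ft_force: [1.0, -0.7, -4.7]
grip_width: 29.7
gripper_force: 60.5
```

```bash
python3 -m creep '{"slide":[[0,0,0.001],[0,0,0.001],[0,0,0]],"roll":[0,0,0],"jaw":[0.02,0.02,0.02]}';  python3 -m creep '{"slide":[[0,0,0.001],[0,0,0.001],[0,0,0.001],[0,0,0]],"roll":[0,0,0,0],"jaw":[0.02,0.02,0.02,0.02]}';python3 -m creep '{"slide":[[0,0,0.0005],[0,0,0]],"roll":[0,0],"jaw":[0.02,0.02]}'
```

```text
time_s: 18.1
eef_pos: [477.4, -219.4, 124.2]
tool_rot: [0.34, 0.941, 0.0, -0.0]
ft_force: [-0.5, 1.7, -3.8]
grip_width: 29.3
gripper_force: 60.5
time_s: 18.6
eef_pos: [477.4, -219.4, 121.2]
tool_rot: [0.34, 0.941, 0.0, -0.0]
ft_force: [0.2, -0.2, -4.5]
grip_width: 29.5
gripper_force: 60.5
time_s: 18.85
eef_pos: [477.5, -219.5, 120.8]
tool_rot: [0.34, 0.941, -0.0, 0.0]
ft_force: [-0.1, -0.8, -4.8]
grip_width: 29.2
gripper_force: 60.5
```

```bash
python3 -m creep '{"slide":[[0,0,0.0005],[0,0,0]],"roll":[0,0],"jaw":[0.02,0.02]}'
```

```text
time_s: 19.1
eef_pos: [477.5, -219.4, 120.3]
tool_rot: [0.34, 0.941, 0.0, -0.0]
ft_force: [-1.2, -0.1, -3.5]
grip_width: 29.3
gripper_force: 60.5
```

```bash
python3 -m creep '{"slide":[[0,0,0.0004],[0,0,0]],"roll":[0,0],"jaw":[0.02,0.02]}'; python3 -m creep '{"slide":[[0,0,0.0003],[0,0,0]],"roll":[0,0],"jaw":[0.02,0.02]}'
```

```text
time_s: 19.35
eef_pos: [477.4, -219.4, 119.8]
tool_rot: [0.34, 0.941, 0.0, -0.0]
ft_force: [-1.1, 0.6, -3.6]
grip_width: 29.2
gripper_force: 60.5
time_s: 19.6
eef_pos: [477.5, -219.5, 119.7]
tool_rot: [0.34, 0.941, -0.0, 0.0]
ft_force: [-0.4, -0.2, -2.1]
grip_width: 29.3
gripper_force: 60.9
```

```bash
python3 -m creep '{"slide":[[0,0,0.0003],[0,0,0]],"roll":[0,0],"jaw":[0.02,0.02]}'
```

```text
time_s: 19.85
eef_pos: [477.5, -219.5, 119.7]
tool_rot: [0.34, 0.941, -0.0, 0.0]
ft_force: [-3.1, 2.4, 5.3]
grip_width: 29.3
gripper_force: 61.3
```

It is seated: a light contact of about 9 N at the expected height. I'll release and retreat straight up.

```bash
python3 -m creep '{"slide":[[0,0,0],[0,0,0],[0,0,0],[0,0,0],[0,0,0],[0,0,-0.01],[0,0,-0.02],[0,0,-0.03],[0,0,-0.03],[0,0,-0.03],[0,0,0],[0,0,0]],"roll":[0,0,0,0,0,0,0,0,0,0,0,0],"jaw":[0.04,0.06,0.075,0.075,0.075,0.075,0.075,0.075,0.075,0.075,0.075,0.075]}'
python3 - <<'E'
from h import *
c=arm.capture("wrist"); cv2.imwrite("pics/w5.png",c["image"])
for q,z in(("holder",70),("holder_post",136)):
  for r in arm.landmark_of("wrist",q)[:1]: print(q,r["pixel"],r["score"],ray(c,r["pixel"],z).round(1))
E
```

```text
time_s: 21.35
eef_pos: [477.3, -219.3, 239.1]
tool_rot: [0.34, 0.941, 0.0, -0.0]
ft_force: [-0.1, 0.3, -0.2]
grip_width: 74.6
gripper_force: 0.0
holder [250.2, 168.9] 0.93 [ 475.9 -222.8   70. ]
holder_post [253.9, 185.7] 0.83 [ 477.7 -218.8  136. ]
```

View pics/w5.png

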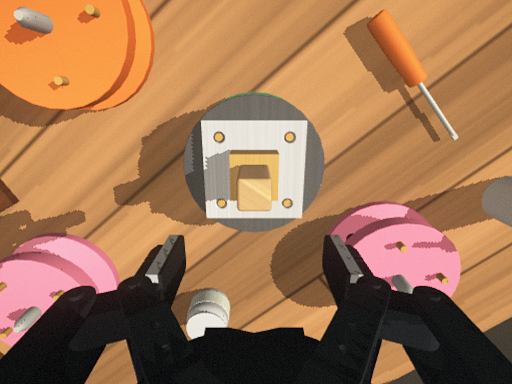

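The holder sits flush on the head with brass studs showing in all four holes, at (219,137), (290,137), (221,203) and (287,203). The gripper is clear.

```bash
python3 -c "
from rig import arm; print(arm.job_done())"
```

```text
the job is handed in; nothing more can be done
None
```

The holder is on the green stand, flush on the head with all four studs in its holes, and released; the job was handed in at about 21 s, and the hand-in returned no verdict.

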